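# Clear the cup away and hold a spoon out of the dispenser

## Task

A pink cup has been left standing right in front of the mouth of the spoon dispenser: set it down upright on the round black trivet (lower it, do not drop it) and let go. Then press the dispenser's round button down to its stop, without ramming it, and keep it held down so that the tray stays out and I can take the spoon: finish while still holding the button down. Leave everything else where it is, with the spoon still lying in its tray.

Things in the scene. Friction and masses are not known exactly. Their poses are not given: they have to be found in the camera images.
- dispenser: fixed white plastic spoon dispenser, 170 mm deep (own x), 112 wide (own y), 120 high; clear magazine of spoons on the -y half, closed gear bay on the +y half. Origin: centre of its underside, own z up. +x points out of its mouth, a slot low in the front face (85 mm along +x): 62 mm wide, centred at own y = -20 mm, 14 to 45 mm above the shelf
- button_top (a point): centre of the flat top of the dispenser's grey round push button, 37 mm across, at own (35, 34) mm of the dispenser; 150 mm above the shelf when up, 128 mm when fully down (8 mm above the dispenser's top, 3 mm above the 45 mm wide grey collar around it). It moves with the button
- button (a joint): travel of the push button straight down, in m: 0 up, 0.022 down on its stop. A spring returns it: about 4 N to start it, 10 N at the stop. Geared to the spoon tray, which comes 70 mm out of the mouth for the full travel and goes back in when the button rises. More than 100 N on it, even for an instant, is ramming; pressed at up to 50 mm/s it stays well below
- spoon_handle_end (a point): end of the handle of the white plastic spoon (155 mm long, 12 g) that lies loose in the tray, handle outwards, about 26 mm above the shelf; at first it is about 6 mm inside the mouth, with the button fully down about 64 mm outside it.
- cup_mid (a point): the pale pink porcelain cup in front of the mouth; the point is on its axis half-way up (33 mm above its underside). Straight round cup, 62 mm across, 66 mm high, wall 4 mm, 0.12 to 0.24 kg, with a loop handle on its own +y side; own z up. Its axis starts 72 to 88 mm in front of the mouth. Its sides along own x are free for a grasp across the body
- trivet: fixed round black silicone trivet, 150 mm across and 7 mm thick; origin at the centre of its underside on the shelf.
- cup_2_mid (a point): bystander: a second pink cup of the same shape and size, away from the dispenser; the point is on its axis half-way up. Stays where it is.
- carafe: bystander: empty glass carafe, 112 mm across, 185 mm high, handle on own +y; origin at the centre of its underside.
- sugar_box: bystander: fixed white ceramic sugar box with a hinged lid, 95 x 125 mm, about 72 mm high plus a small knob; origin at the centre of its underside.
- saucers: bystander: stack of pink saucers, 120 mm across, 43 mm high; origin at the centre of its underside.
- cream_jug: bystander: white ceramic cream jug, 74 mm across, 92 mm high, handle on own +y; origin at the centre of its underside.
- coffee_jar: bystander: glass coffee jar with a wooden lid, 94 mm across, 132 mm high; origin at the centre of its underside.
- tea_tin: bystander: square steel tea tin, 83 mm, 110 mm high; origin at the centre of its underside.
- sugar_lid (a joint): bystander: opening angle of the sugar box's hinged lid in rad, 0 shut; it stays shut
Mind the look-alikes: they are no part of the job. What is shaped like the dispenser but yellow is not meant.

How it is judged:
On the way, in this order (a step that is already met when the one before it is completed fails the run):
1. the cup, still held by the fingers, is lowered to within 12 mm of the trivet's top, over the trivet (horizontal distance between cup_mid and trivet below 0.055 m and height (world z) of cup_mid below 0.052 m and contact force between the fingers and cup above 0.3 N), for 0.05 s.
2. the cup stands upright and released on the trivet (horizontal distance between cup_mid and trivet below 0.055 m and height (world z) of cup_mid below 0.045 m and angle between cup_mid's own z axis and vertical below 0.1 rad and contact force between each of the arm, the fingers and cup below 0.05 N), for 0.3 s.
3. the button is pressed down to its stop with the spoon out (value of joint button above 0.019 m and x of spoon_handle_end in the frame of dispenser above 0.13 m), for 0.5 s.
At the end, for the whole second after the job is handed in: The button is held by the robot (over 3 N) within 3 mm of its stop; the spoon lies in the tray, untouched, its handle end at least 45 mm out of the mouth; the cup stands upright (0.1 rad), still and released, its axis within 55 mm of the trivet's centre (all of step 3 and contact force between any of the fingers, the arm and button above 3 N and y of spoon_handle_end in the frame of dispenser between -0.035 and -0.005 m and height (world z) of spoon_handle_end between 0.016 and 0.036 m and contact force between the fingers and spoon below 0.05 N and horizontal distance between cup_mid and trivet below 0.055 m and height (world z) of cup_mid between 0.036 and 0.045 m and angle between cup_mid's own z axis and vertical below 0.1 rad and linear speed of cup below 0.02 m/s and contact force between the fingers and cup below 0.05 N); the arm keeps its last pose, push and grip.
It fails at once if the button is rammed with more than 100 N (contact force between anything else and button above 100 N).
It fails at once if the cup is tipped over (angle between cup_mid's own z axis and vertical above 0.8 rad).
It fails at once if another thing on the shelf is moved by more than 20 mm or toppled, or the sugar box is opened (distance of any of cup_2_mid, carafe, saucers, cream_jug, coffee_jar, tea_tin from where it was at the start of the episode above 0.02 m or angle between any of carafe, cream_jug's own z axis and vertical above 0.3 rad or value of joint sugar_lid above 0.2 rad).
It also fails if it takes over 51 s, if anything falls off the work surface, if the arm or the gripper's body presses on something with over 40 N, if the wrist force passes 120 N, or if a joint passes its speed limit or range.

## Robot

A 7-joint arm with a two-finger parallel gripper is mounted at the origin on the work surface. World frame = base frame: x ahead of the robot, y to its left, z up, the work surface at z = 0. Lengths are in m, angles in rad, forces in N, time in s.
With the tool pointing down it reaches from about 0.4 to 0.925 m from the base axis. Payload 5.6 kg.
Tool frame: the origin (TCP) lies at the very end of the fingers, on their centre line; the grasp point (between the pads) lies 19 mm behind it; z points along the fingers, y is the line along which they close (so a half turn about z gives the same grasp; the last joint's range is limited). The gripper opens to 85 mm and grips with 20 to 120 N. Pads are 22 mm wide; open, the fingers measure 114 mm over their backs; the gripper's body (76 mm by 85 mm) begins 54 mm behind the grasp point. The pads swing forward as they close: fully open they stand 13 mm farther back than shut.
Start: joints at [1.236, 0.468, -0.012, 1.603, 0.006, 1.071, -0.056], TCP at [0.187, -0.623, 0.231] pointing down, gripper open.
Joint ranges: [-2.53, 2.53], [-0.31, 2.02], [-1.57, 1.55], [0.28, 2.44], [-1.29, 4.43], [0.15, 1.84], [-2.92, 2.92]. Speed limits (rad/s): [2.57, 2.57, 3.14, 3.14, 3.14, 3.14, 3.14].

## Interface

Orientations are given as a rotation vector (axis times angle).
In Python, from bench import move_pose, line_to, set_joints, open_gripper, gripper_close, dwell, solve_ik, state, read_camera, get_calibration, Unreachable, job_done gives the robot as it stands. Calls block until the motion is done:
- move_pose(position, orientation): joint-space move of the TCP to a pose.
- line_to(position, rate=0.15, ori=None): straight line of the TCP; ori=None keeps the orientation; rate is the mean speed in m/s.
- set_joints(angles): joint-space move.
- open_gripper() and gripper_close(squeeze=None): open the fingers fully, or close them until they stop; squeeze is the grip in N (None keeps the last).
- dwell(seconds).
- solve_ik(position, orientation): joint angles nearest the present ones, or None.
- state(): the state.
- read_camera(name): name is "scene" or "top" or "wrist"; returns the picture (420x560x3 uint8, red, green, blue); there is no depth.
- get_calibration(name): a dict with "fx", "fy", "cx", "cy" (pixels), "k1" (the pictures are not rectified: a ray, as slopes to the right and down, at radius r is drawn at 1 + k1 r^2 times it, then the intrinsics apply), "world_to_cam" (4x4, takes a point from world to camera coordinates). Camera axes: x right, y down, z forward; pixel columns grow to the right and rows downward; lengths in m; the calibration is good to about 2 mm. A picture is of the moment at which its call begins: read the wrist's pose just before it. get_calibration takes no time and is no camera call; for the wrist camera it gives the pose at the moment of the call.
A pose or a line that the arm cannot do raises Unreachable and nothing moves.
- job_done(): hands the job in; it is judged then, once.
The state is a dict: "clock": time; "q": joint angles; "dq": joint speeds; "joint_efforts": joint torques, N m; "position": TCP position; "ee_rot": TCP orientation; "force": force on the tool from outside, world axes, zero at the start; "moment": the same for the moment, N m; "gripper_width": finger opening in m; "finger_force": force on a finger pad.
Only numpy, scipy, OpenCV 4.12 (cv2) and the standard library are available. Lean on these libraries where they do the work, as an engineer would, in place of code of your own. Each camera call takes 0.05 s, during which the arm holds its last target. There are 200 camera calls.

## Working session

There is one attempt and no reset: what is moved stays moved. The work goes in short steps, each a Python script; the robot and the scene stay as the last script left them, time stands still between calls to the robot, and variables do not carry over. Pictures are saved under pics/ and viewed, at most 10 in all, crops included, and the job is handed in when it is done.

```bash
ls; mkdir -p pics; cat > h.py <<'E'
import numpy as np, cv2
from bench import *
def save(n,img): cv2.imwrite('pics/'+n,img[:,:,::-1])
def ray(c,u,v):
    K=np.array([[c['fx'],0,c['cx']],[0,c['fy'],c['cy']],[0,0,1.]])
    p=cv2.undistortPoints(np.array([[[u,v]]],float),K,np.array([c['k1'],0,0,0.]))[0,0]
    M=np.array(c['world_to_cam']); R,t=M[:3,:3],M[:3,3]
    return -R.T@t, R.T@np.array([p[0],p[1],1.])
def onz(c,u,v,z):
    o,d=ray(c,u,v); return o+d*(z-o[2])/d[2]
def proj(c,P):
    M=np.array(c['world_to_cam']); K=np.array([[c['fx'],0,c['cx']],[0,c['fy'],c['cy']],[0,0,1.]])
    return cv2.projectPoints(np.array(P,float).reshape(-1,1,3),cv2.Rodrigues(M[:3,:3])[0],M[:3,3],K,np.array([c['k1'],0,0,0.]))[0][:,0]
E
python3 - <<'E'
from h import *
for n in('scene','top'): save(n+'0.png',read_camera(n)); c=get_calibration(n); print(n,c)
s=state(); print(s)
E
```

```text
pics
scene {'fx': 463.48551880340153, 'fy': 463.48551880340153, 'cx': 282.3536672075396, 'cy': 203.18629860273415, 'k1': -0.047454739931848455, 'world_to_cam': array([[ 0.6774789 ,  0.73546876,  0.01039463, -0.36768066],
       [ 0.48985514, -0.44059918, -0.75227276, -0.17640729],
       [-0.54869324,  0.51474078, -0.6587698 ,  1.74762247],
       [ 0.        ,  0.        ,  0.        ,  1.        ]])}
top {'fx': 444.38922874584347, 'fy': 444.38922874584347, 'cx': 283.3444612156746, 'cy': 210.1531592396453, 'k1': 0.03092108285762072, 'world_to_cam': array([[-1.50452609e-02, -9.99626703e-01,  2.28055996e-02,
         7.70070255e-05],
       [-9.97049610e-01,  1.32816790e-02, -7.56020668e-02,
         5.72880220e-01],
       [ 7.52709481e-02, -2.38757670e-02, -9.96877240e-01,
         1.24124415e+00],
       [ 0.00000000e+00,  0.00000000e+00,  0.00000000e+00,
         1.00000000e+00]])}
{'clock': 0.1, 'q': array([ 1.23598478,  0.46831315, -0.01161753,  1.60354976,  0.00598125,
        1.0713781 , -0.05629964]), 'dq': array([ 1.11093165e-03, -4.37641004e-04,  1.82876958e-04, -3.10240567e-03,
        3.88059689e-04,  9.51151824e-05, -1.37128575e-04]), 'joint_efforts': array([ 9.75556177e-04, -5.33519876e+01,  2.13986845e-02, -2.51967770e+01,
        1.14586161e-02,  4.30679604e-03,  1.98569063e-05]), 'position': array([ 0.18680155, -0.62205045,  0.23041043]), 'ee_rot': array([-3.10666213e+00, -4.56429134e-01,  5.12131935e-04]), 'force': array([-0.09645059,  0.95625172,  0.27525455]), 'moment': array([-0.02186786,  0.02030341,  0.02933764]), 'finger_force': 0.0, 'gripper_width': 0.08542376817851918}
```

View pics/scene0.png

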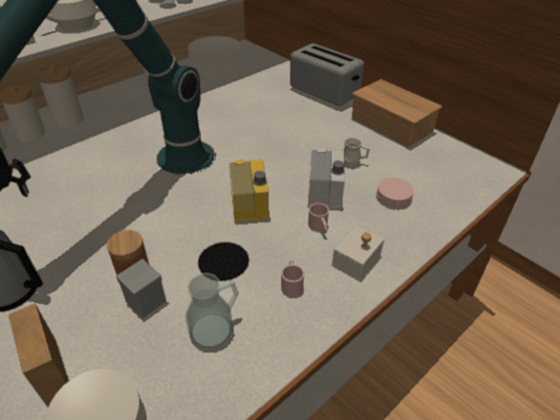

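View pics/top0.png

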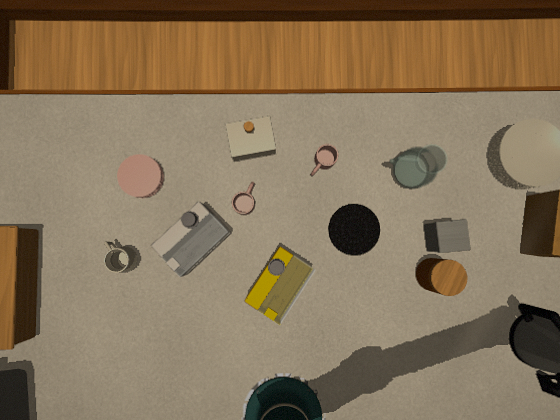

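The scene view shows the white dispenser at (328,180), the cup at (318,215) and the trivet at (223,261). In the top view the dispenser is at (190,238), its button at (190,218), the cup at (243,203) with its handle up-right to (253,184), and the trivet at (354,229). The second cup is at (325,157) and the yellow look-alike at (278,283).

```bash
python3 - <<'E'
from h import *
im=cv2.imread('pics/top0.png'); c=get_calibration('top')
hsv=cv2.cvtColor(im,cv2.COLOR_BGR2HSV)
b=(hsv[:,:,2]<45).astype(np.uint8); b[:,:320]=0;b[:,390:]=0;b[:190]=0;b[270:]=0
m=cv2.moments(b,True);u,v=m['m10']/m['m00'],m['m01']/m['m00'];print('trivet',u,v,onz(c,u,v,.007),m['m00'])
B,G,R=[im[:,:,i].astype(int) for i in range(3)]
p=(((R-G)>14)&((R-B)>5)).astype(np.uint8); q=p.copy();q[:,:225]=0;q[:,275:]=0;q[:175]=0;q[225:]=0
y,x=np.nonzero(q);print('cup px',len(x),x.min(),x.max(),y.min(),y.max())
x0,y0,x1,y1=130,165,280,290
cv2.imwrite('pics/crop.png',cv2.resize(im[y0:y1,x0:x1],None,fx=5,fy=5,interpolation=cv2.INTER_CUBIC))
for n,u,v,z in [('cup',243,204,.066),('btn',190,218,.15),('hand',253,184,.03)]: print(n,onz(c,u,v,z))
E
```

```text
trivet 353.716796875 228.97265625 [ 0.51700357 -0.20986359  0.007     ] 2048.0
cup px 626 225 274 175 224
cup [0.58784608 0.1032557  0.066     ]
btn [0.54635278 0.23183141 0.15      ]
hand [0.6475762  0.07694273 0.03      ]
```

View pics/crop.png

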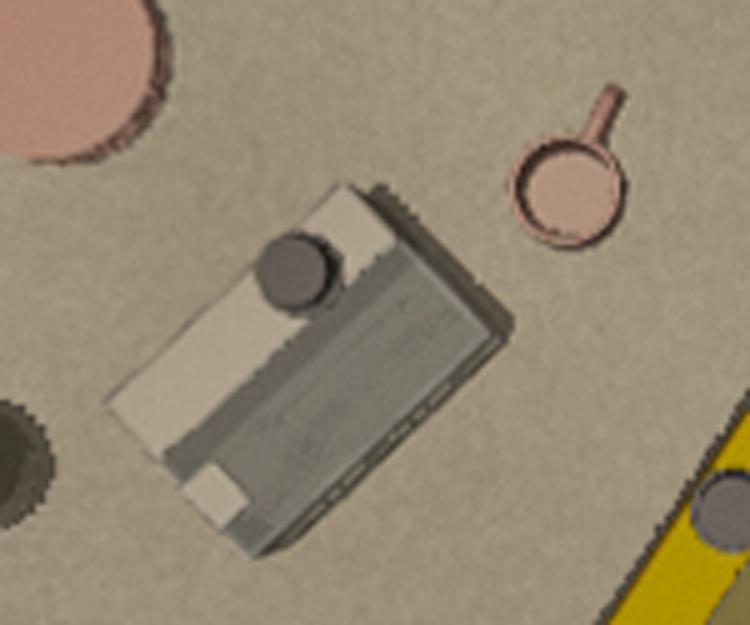

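The crop (5x, offset 130,165) shows the dispenser's top corners at (345,185), (495,338), (107,402) and (252,555), and the button top at (293,272). The cup rim is centred at (569,191), with its handle tip at (613,92).

```bash
python3 - <<'E'
from h import *
c=get_calibration('top')
f=lambda u,v,z:onz(c,130+(u+.5)/5-.5,165+(v+.5)/5-.5,z)
FL,FR,BL,BR=[f(*p,.12)[:2] for p in[(345,185),(495,338),(107,402),(252,555)]]
print(np.linalg.norm(FL-BL),np.linalg.norm(FR-BR),np.linalg.norm(FL-FR),np.linalg.norm(BL-BR))
d=(FL-BL+FR-BR);w=(FL-FR+BL-BR);ya=np.arctan2(d[1],d[0]);yb=np.arctan2(-w[0],w[1]);yaw=ya
print('yaw',ya,yb);ctr=(FL+FR+BL+BR)/4
btn=f(293,272,.15);cup=f(569,191,.066);hd=f(613,92,.033)
ex=np.array([np.cos(yaw),np.sin(yaw)]);ey=np.array([-ex[1],ex[0]])
print('ctr',ctr,'btn',btn,'btn model',ctr+.035*ex+.034*ey,'cup',cup)
e=cup[:2]-ctr;print('cup in disp',e@ex,e@ey)
h=hd-cup;print('cup handle',np.hypot(*h[:2]),np.arctan2(h[1],h[0]))
# free sides: own x = handle dir rotated -90
for n,u,v,z in [('cup2',326,156,.066),('carafe',411,169,.0),('tin',447,235,.11),('sugar',250,138,.07)]:print(n,onz(c,u,v,z))
a=np.arctan2(h[1],h[0])-np.pi/2
from scipy.spatial.transform import Rotation as Ro
for k in(0,np.pi):
  for p in[(*cup[:2],.04),(*cup[:2],.25),(.517,-.21,.05),(.517,-.21,.25),(btn[0],btn[1],.16)]:
    # tool z down, tool y along angle a
    y=np.array([np.cos(a+k),np.sin(a+k),0]);z=np.array([0,0,-1.]);R=np.c_[np.cross(y,z),y,z]
    print(k,p,solve_ik(p,Ro.from_matrix(R).as_rotvec()))
print(state()['q'],get_calibration('wrist')['world_to_cam'])
E
```

```text
0.16486072653988554 0.16628442349104194 0.11208606513320073 0.10902604294817693
yaw -0.8419755761065683 -0.812859088022731
ctr [0.49512385 0.23813237] btn [0.54387937 0.23635398 0.15      ] btn model [0.54379617 0.23466743] cup [0.59113156 0.10213539 0.066     ]
cup in disp 0.1653885602654925 -0.018954749984326214
cup handle 0.0632743291953658 -0.37367185916598517
cup2 [ 0.71840578 -0.12749669  0.066     ]
carafe [ 0.69009072 -0.38351616  0.        ]
tin [ 0.49455707 -0.43746506  0.11      ]
sugar [0.77005125 0.08212959 0.07      ]
0 (np.float64(0.5911315571791436), np.float64(0.10213538853560097), 0.04) [-0.00596543  0.6596828  -0.29281259  1.82927707  0.28053862  0.69310138
 -2.40242728]
0 (np.float64(0.5911315571791436), np.float64(0.10213538853560097), 0.25) [ 0.23137232  0.44283961 -0.60627843  1.6806757   0.27679799  1.10504646
 -2.39967637]
0 (0.517, -0.21, 0.05) [ 0.37091132  0.56819129 -0.05711875  1.94382688  0.05209726  0.63096108
 -1.66379577]
0 (0.517, -0.21, 0.25) [ 0.45759162  0.3029254  -0.16036076  1.80385127  0.05528887  1.0391418
 -1.66810257]
0 (np.float64(0.54387
[... 513 characters left out ...]
0.517, -0.21, 0.05) [ 0.7591307   0.65060496 -0.5604358   1.9175586   0.51115596  0.71832744
  1.09354935]
3.141592653589793 (0.517, -0.21, 0.25) [ 0.85568287  0.37979584 -0.66453843  1.77840022  0.26315599  1.07355644
  1.29600604]
3.141592653589793 (np.float64(0.5438793657530955), np.float64(0.23635397522630655), 0.16) [ 0.30176929  0.77081875 -1.12149526  1.75826349  0.76909762  1.12519408
  0.1246945 ]
[ 1.23598478  0.46831315 -0.01161753  1.60354976  0.00598125  1.0713781
 -0.05629964] [[ 0.28743203 -0.95779832 -0.00228079 -0.64922112]
 [-0.91387749 -0.27496283  0.29870282 -0.03949573]
 [-0.28672419 -0.08377239 -0.95434345  0.3809076 ]
 [ 0.          0.          0.          1.        ]]
```

```bash
cat >> h.py <<'E'
from scipy.spatial.transform import Rotation as Ro
def down(a):
    y=np.array([np.cos(a),np.sin(a),0]);z=np.array([0,0,-1.]);return Ro.from_matrix(np.c_[np.cross(y,z),y,z]).as_rotvec()
A=1.197
E
python3 - <<'E'
from h import *
move_pose([.591,.102,.25],down(A)); c=get_calibration('wrist'); im=read_camera('wrist'); save('w1.png',im)
print(state()['position'],state()['clock'],c['fx'],onz(c,280,210,0),proj(c,[[.591,.102,.066],[.591,.102,0]]))
np.save('w1.npy',c,allow_pickle=True)
E
```

```text
[0.59123386 0.10094277 0.24985061] 3.0667 350.8465664080328 [0.63973286 0.07904683 0.        ] [[283.22619277 178.13044697]
 [282.98090543 164.96602476]]
```

View pics/w1.png

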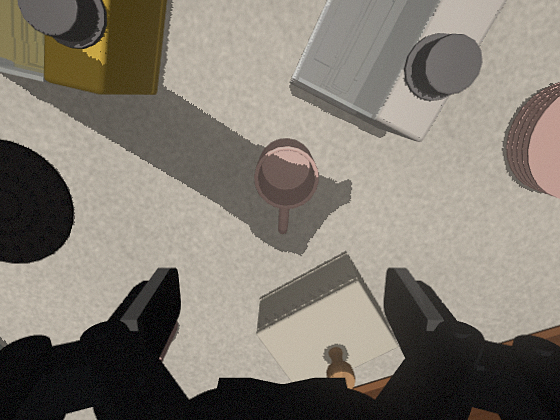

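The wrist view shows the cup rim spanning columns 256–319 with its lower edge at row 208, so its centre is about (287.5,177). The handle tip is at (284,233), the button top at (447,64), and the sugar box lies below at (325,320).

```bash
python3 - <<'E'
from h import *
c=np.load('w1.npy',allow_pickle=True).item()
p=onz(c,287.5,177,.066);h=onz(c,284,233,.035);l=onz(c,256,177,.066);r=onz(c,319,177,.066)
print(p,np.linalg.norm(r-l),h-p,np.arctan2(*(h-p)[1::-1]),np.linalg.norm(h-p),'btn',onz(c,447,64,.15))
E
```

```text
[0.59146981 0.10619428 0.066     ] 0.06006625423860152 [ 0.06391777 -0.02845929 -0.031     ] -0.4188954791096935 0.07652720144178324 btn [0.5416741  0.23401139 0.15      ]
```

```bash
python3 - <<'E'
from h import *
o=down(1.18); x,y=.5915,.1045
line_to([x,y,.12],.2,o); line_to([x,y,.022],.1); print(state()['force'])
gripper_close(35); s=state(); print(s['gripper_width'],s['finger_force'],s['clock'])
line_to([x,y,.2],.15); s=state(); print(s['gripper_width'],s['finger_force'],s['force'],s['clock'])
move_pose([.517,-.208,.2],o); save('t2.png',read_camera('top')[130:300,230:450]); print(state()['position'],state()['clock'])
E
python3 -c "
import cv2;cv2.imwrite('pics/t2b.png',cv2.resize(cv2.imread('pics/t2.png'),None,fx=3,fy=3))"
```

```text
[-0.35192513  0.6779519  -0.65307452]
0.060304847000071764 38.59548104253605 5.3583
0.060192068706973474 38.15040998005742 [ 0.47269437 -1.06736048 -2.86784514] 6.6917
[ 0.51778649 -0.20600698  0.20018631] 7.9667
```

View pics/t2b.png

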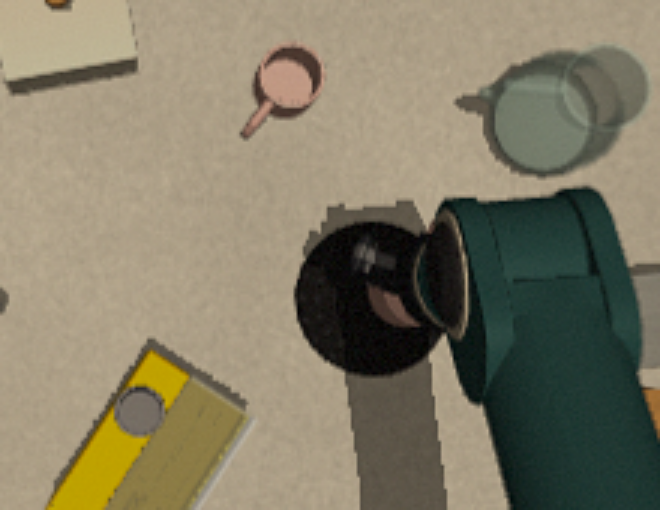

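The cup is held over the trivet, clear of its surroundings. The carafe, second cup and yellow unit have not moved. I'll lower it now.

```bash
python3 - <<'E'
from h import *
x,y=.517,-.209
line_to([x,y,.06],.15); line_to([x,y,.034],.04); f0=state()['force'][2]
for z in np.arange(.032,.0255,-.001):
    line_to([x,y,z],.02); f=state()['force'][2]; print(round(z,4),f-f0)
    if f-f0>1.2: break
dwell(.15); open_gripper(); dwell(.5); print(state()['finger_force'],state()['force'])
line_to([x,y,.25],.12); gripper_close(60)
save('s3.png',read_camera('scene')); print(state()['clock'])
c=get_calibration('wrist'); save('w3.png',read_camera('wrist')); np.save('w3.npy',c,allow_pickle=True)
E
```

```text
0.032 0.4548906828442041
0.031 2.2561178822934584
0.0 [-0.19681284  0.11941867  0.90910183]
14.1667
```

View pics/w3.png

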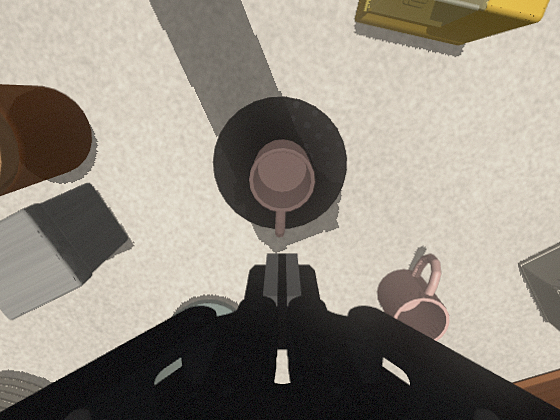

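The cup stands upright on the trivet, with its rim at about (282,180) and the trivet centred at (280,162). The offset fits the perspective. Next is the button.

```bash
python3 - <<'E'
from h import *
x,y=.543,.235
move_pose([x,y,.25],down(1.18)); line_to([x,y,.165],.1); f0=state()['force'][2]; print(state()['position'],state()['gripper_width'],f0)
z=.165
line_to([x,y,.152],.03)
for z in np.r_[np.arange(.148,.131,-.004),np.arange(.131,.120,-.001)]:
    line_to([x,y,z],.02); s=state(); f=s['force'][2]-f0; print(round(z,4),round(s['position'][2],4),round(f,1))
    if f>22: break
dwell(1.0); s=state(); print(s['force']-[0,0,f0],s['position'],s['clock'])
save('s4.png',read_camera('scene')[100:300,180:420])
cv2.imwrite('pics/s4b.png',cv2.resize(cv2.imread('pics/s4.png'),None,fx=3,fy=3))
E
```

```text
[0.54335299 0.23544881 0.16564156] -2.6330609390323952e-05 0.15793822600497967
0.148 0.1485 3.7
0.144 0.1445 4.5
0.14 0.1406 6.3
0.136 0.1368 8.1
0.132 0.1329 9.2
0.131 0.132 8.2
0.13 0.131 10.0
0.129 0.1301 8.6
0.128 0.1291 8.6
0.127 0.1282 9.0
0.126 0.1281 15.5
0.125 0.128 22.3
[-5.37251713 -3.68269222 21.35739313] [0.54351029 0.23544498 0.12799155] 21.9333
```

View pics/s4b.png

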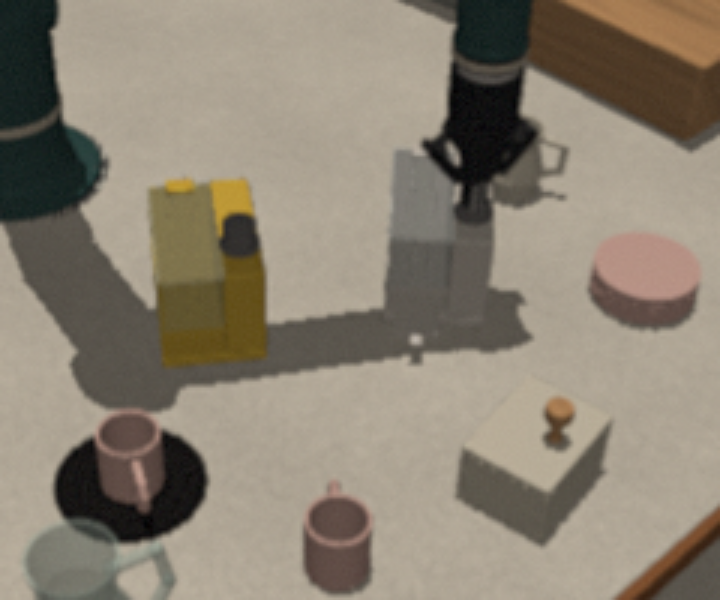

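The button is on its stop at z = 0.128 with about 21 N on it. The tray and spoon tip show in front of the mouth at (415,342), and the cup stands on the trivet at (130,455).

```bash
python3 -c "
from bench import *
print(job_done())"
```

```text
the job is handed in; nothing more can be done
None
```

The job is handed in: the pink cup stands upright and released on the trivet, and the arm is holding the dispenser button on its stop with about 21 N, with the tray out in the last picture; the verdict was not reported back.

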